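# Shift the produce washer to tip and empty its basket

## Task

Take the produce washer out of wash: bring its shift lever through the H-shaped gate, from the left slot across neutral and then all the way forward (away from the robot) in the right slot. Only then lift the mesh basket by its handle so that all three small potatoes roll out over the spout into the steel pan, and lower the basket gently back to level, without letting it drop. Leave the lever in that slot, and the jar, the yoghurt pot and the mug where they stand.

Things in the scene. Friction and masses are not known exactly. Their poses are not given: they have to be found in the camera images.
- washer: bench washer fixed to the bench. Origin on the bench under its middle; +x away from the robot, +y left at zero yaw. Grey gear housing 112 x 112 x 94 mm high under the H-gate, centred at y = -290 mm; mesh basket at y = -60 to +125 mm, its hinge pins along x at y = +90, z = 110 mm; stand posts at x = +-83, y = +86 mm, up to z = 122 mm. Base plate 12 mm high.
- gate_center (a point): centre of the H-gate on the plate's top, 93.5 mm above the bench. A neutral slot along washer y joins a left (+y) and a right (-y) slot along x, whose middle lines lie 18 mm either side of the centre. All slots are 17 mm wide for the 12 mm round stem: about 5 mm of play at the knob each way.
- lever_knob (a point): centre of the black rounded knob (38 mm across, 39 mm high) of the shift lever. The lever swings about a fixed pivot 170 mm below the knob centre, under the gate's centre, 5 mm above the bench; upright, the knob centre is 175 mm above the bench. The knob leans with the lever, so it turns a little between the fingers.
- lever_fore (a joint): fore-and-aft lean of the lever, rad: 0 = neutral, + = forward (washer +x, away from the robot); stops at +-0.235 (knob 40 mm from the middle). It starts anywhere along the left slot and stays where it is left: light friction, about 1 N at the knob, no spring, no detent.
- lever_across (a joint): sideways lean, rad: + = left (washer +y); stops at +-0.212 (knob 36 mm from the middle), the middle lines of the two slots. Starts at +0.212. It can cross only while lever_fore is within about 0.03 of 0. Knob centre from the pivot, washer axes: 170 mm x (sin(fore), cos(fore) sin(across), cos(fore) cos(across)).
- basket (a joint): tilt of the basket about its hinge, rad: 0 = level on its rests (start), + = handle end raised, pouring to washer +y; stops at 1.1. The spout's floor slopes up 17 degrees, so the potatoes stay in until about 0.3; 0.85 held for a second empties it, or if one sticks, 1.05. The basket weighs 0.5 kg and falls back if let go.
- basket_handle (a point): middle of the handle: dark round bar 12 mm thick, 100 mm long along washer x, 70 mm outside the basket's rear wall, joined to it at both ends by 8 mm bars. Level, it is at washer (0, -130, 160) mm: 220 mm to the -y side of the hinge line and 50 mm above it; it circles about that line and turns between the fingers. Basket walls 55 mm high, floor 110 mm above the bench.
- basket_lip (a point): middle of the spout's lip, in the notch (92 mm wide) of the basket's front rim; level, it is at washer y = +125 mm, 133 mm above the bench.
- pan: loose open square steel pan, 170 x 170 x 65 mm, walls 4 mm, 0.8 kg, standing on the bench under and in front of the spout. Origin at the centre of its underside, z up. It need not be moved.
- potato0_center (a point): centre of a small potato, a firm roundish body 34 mm across and 32 mm high, about 30 g; starts in the basket
- potato1_center (a point): centre of the second, equal potato; starts in the basket
- potato2_center (a point): centre of the third, equal potato; starts in the basket
- spice_jar: bystander: glass spice jar with a dark cap, 41 mm across, 105 mm high, standing behind the washer; origin at the centre of its foot
- yoghurt: bystander: light blue and white yoghurt pot, 72 mm across, 72 mm high, standing behind the washer; origin at the centre of its foot
- cup: bystander: pale mug with a handle, 83 x 117 x 94 mm, standing behind the pan; origin at the centre of its foot
Things that resemble listed ones, but are neither listed nor needed, are in the scene too. What is shaped like the part that bears potato0_center but pink or red is not meant.

How it is judged:
On the way, in this order (a step that is already met when the one before it is completed fails the run):
1. the lever is fully forward in the right slot (value of joint lever_fore above 0.185 rad and value of joint lever_across below -0.14 rad), for 0.2 s.
2. the basket is tipped and all three potatoes are in the pan (value of joint basket above 0.3 rad and x of potato0_center in the frame of pan between -0.081 and 0.081 m and y of potato0_center in the frame of pan between -0.081 and 0.081 m and z of potato0_center in the frame of pan between 0 and 0.065 m and x of potato1_center in the frame of pan between -0.081 and 0.081 m and y of potato1_center in the frame of pan between -0.081 and 0.081 m and z of potato1_center in the frame of pan between 0 and 0.065 m and x of potato2_center in the frame of pan between -0.081 and 0.081 m and y of potato2_center in the frame of pan between -0.081 and 0.081 m and z of potato2_center in the frame of pan between 0 and 0.065 m), for 0.2 s.
At the end, for the whole second after the job is handed in: The lever stands forward in the right slot (lever_fore over 0.185, lever_across under -0.14), the basket is back level (tilt under 0.06 rad), and all three potatoes lie at rest (under 0.05 m/s) inside the pan, their centres within its walls and below its rim (all of step 1 and x of potato0_center in the frame of pan between -0.081 and 0.081 m and y of potato0_center in the frame of pan between -0.081 and 0.081 m and z of potato0_center in the frame of pan between 0 and 0.065 m and x of potato1_center in the frame of pan between -0.081 and 0.081 m and y of potato1_center in the frame of pan between -0.081 and 0.081 m and z of potato1_center in the frame of pan between 0 and 0.065 m and x of potato2_center in the frame of pan between -0.081 and 0.081 m and y of potato2_center in the frame of pan between -0.081 and 0.081 m and z of potato2_center in the frame of pan between 0 and 0.065 m and value of joint basket below 0.06 rad and linear speed of each of potato0, potato1, potato2 below 0.05 m/s); the robot touches nothing.
It fails at once if the basket is lifted (over 0.12 rad) while the lever is not forward in the right slot (lever_fore under 0.15 or lever_across over -0.10) (value of joint basket above 0.12 rad and (value of joint lever_fore below 0.15 rad or value of joint lever_across above -0.1 rad)).
It fails at once if the basket is dropped or slammed (falls back faster than 3 rad/s) (velocity of joint basket below -3 rad/s).
It fails at once if the jar, yoghurt pot or mug is shoved more than 30 mm or tipped (distance of any of spice_jar, yoghurt, cup from where it was at the start of the episode above 0.03 m or angle between any of spice_jar, yoghurt, cup's own z axis and vertical above 0.3 rad).
It also fails if it takes over 54 s, if anything falls off the work surface, if the arm or the gripper's body presses on something with over 40 N, if the wrist force passes 120 N, or if a joint passes its speed limit or range.

## Robot

A 6-joint arm with a two-finger parallel gripper is mounted at the origin on a cart in front of the work surface, level with it; the furniture and walls round the work are solid. World frame = base frame: x ahead of the robot, y to its left, z up, the work surface at z = 0. Lengths are in m, angles in rad, forces in N, time in s.
With the tool pointing down it reaches from about 0.15 to 0.775 m from the base axis. Payload 6.1 kg.
Tool frame: the origin (TCP) lies at the very end of the fingers, on their centre line; the grasp point (between the pads) lies 19 mm behind it; z points along the fingers, y is the direction in which the jaws open and shut (so a half turn about z gives the same grasp; the last joint's range is limited). The gripper opens to 85 mm and grips with 20 to 120 N. Pads are 22 mm wide; open, the fingers measure 114 mm over their backs; the gripper's body (76 mm by 85 mm) begins 54 mm behind the grasp point. The pads swing forward as they close: fully open they stand 13 mm farther back than shut.
Start: joints at [1.203, 0.126, -0.04, 1.405, 0, 1.571], TCP at [0.189, 0.49, 0.231] pointing down, gripper open.
Joint ranges: [-2.72, 2.72], [-0.95, 1.95], [-1.27, 1.35], [-1.78, 2.02], [-1.46, 1.47], [-3.14, 3.14]. Speed limits (rad/s): [2.39, 2.39, 3.01, 3.14, 3.14, 3.14].

## Interface

Orientations are given as a unit quaternion [x, y, z, w].
In Python, from rig import manip gives the robot as it stands.
- The arm moves only by the tool arm_command, never from a script. Its argument "plan" is a list that holds one entry, the list of rows, each a list of 7 numbers: the closure, from -1 (fully open) to 1 (shut), then the shift along the tool's x, y, z in mm, then the turn, a rotation vector about the tool's x, y, z in degrees. In form: [[[fingers, x, y, z, rx, ry, rz], ...]]. A call has 1 to 20 rows; each row shifts and turns the commanded pose from where the row before left it, along the tool's axes as they then stand; what a row does not reach is not made up. A row lasts 1/8 s, in which the tool goes at most 62.5 mm and 10.7 degrees, less where a joint would pass 70% of its speed; a pose out of reach is approached as far as the arm can. A call with a gripper value outside its range is refused whole. The fingers move at their own pace and stop on an object; "grip_force" is the grip in N (left out, the last holds). Time passes only in rows, so rows that do not move let the fingers close. It gives the time, the measured TCP pose, the force and the opening at its end, in the units of the state.
- manip.read_state(): the state, without advancing time (a new reading comes with each control period).
- manip.read_camera(name): name is "side" or "top" or "wrist"; returns the picture (420x560x3 uint8, blue, green, red); there is no depth.
- manip.camera_model(name): a dict with "fx", "fy", "cx", "cy" (pixels), "D" ([k1, k2, p1, p2, k3] as OpenCV has them; the pictures are not rectified), "R" (3x3) and "t" (3): a world point X has camera coordinates R X + t; the wrist camera has in their place "tool_from_camera" (4x4, takes a point from camera to tool coordinates, whose origin is the TCP and whose axes are the flange's). Camera axes: x right, y down, z forward; pixel columns grow to the right and rows downward; lengths in m; the calibration is good to about 2 mm. A picture is of the moment at which its call begins: read the wrist's pose just before it. camera_model takes no time and is no camera call.
- manip.hand_in(): hands the job in, once; it reports no verdict.
The state is a dict: "time_s": time; "joint_positions": joint angles; "qd": joint speeds; "joint_efforts": joint torques, N m; "position": TCP position; "tool_rot": TCP orientation; "contact_force": force on the tool from outside, world axes, zero at the start; "moment": the same for the moment, N m; "finger_gap": finger opening in m.
Only numpy, scipy, OpenCV 4.12 (cv2) and the standard library are available. Lean on these libraries where they do the work, as an engineer would, in place of code of your own. Each camera call takes 0.05 s, during which the arm holds its last target. There are 200 camera calls.

## Working session

There is one attempt and no reset: what is moved stays moved. The work goes in short steps, Python scripts to look and compute and a tool call to move; the robot and the scene stay as the last step left them, time stands still between calls to the robot, and variables do not carry over. Pictures are saved under pics/ and viewed, about 8 in all and at most 12, crops included, and the job is handed in when it is done.

Besides the shell and the picture viewer there is one more tool, called as a command line: name --argument value ..., lists and objects as JSON in quotes. arm_command: Moves the arm, as the interface text tells. Its arguments: {"type":"object","properties":{"plan":{"type":"array"},"grip_force":{"type":"number"}},"required":["plan"]}

```bash
mkdir -p pics; ls
python3 - <<'E'
from rig import manip
import cv2,numpy as np
s=manip.read_state();print({k:np.round(v,3) for k,v in s.items()})
for n in("top","side"):
    cv2.imwrite(f"pics/{n}0.png",manip.read_camera(n)); m=manip.camera_model(n);print(n,m)
print(manip.camera_model("wrist"))
E
```

```text
pics
{'time_s': np.float64(0.0), 'joint_positions': array([ 1.203,  0.126, -0.041,  1.405, -0.   ,  1.571]), 'qd': array([-0.   , -0.001, -0.   , -0.001, -0.001, -0.002]), 'joint_efforts': array([-0.0000e+00, -4.3591e+01,  3.5293e+01,  1.7000e-02, -0.0000e+00,
        0.0000e+00]), 'position': array([0.189, 0.489, 0.231]), 'tool_rot': array([ 0.183,  0.983, -0.001, -0.   ]), 'contact_force': array([-0.601,  0.371, -0.466]), 'moment': array([-0.057,  0.004, -0.025]), 'finger_gap': np.float64(0.085)}
top {'fx': 380.594709038624, 'fy': 380.594709038624, 'cx': 280.19813025346014, 'cy': 212.6856693468433, 'D': array([-0.09010478,  0.        ,  0.        ,  0.        ,  0.        ]), 'R': array([[-0.06539851, -0.99785578, -0.00262089],
       [-0.97501432,  0.06445986, -0.21258409],
       [ 0.2122972 , -0.01134727, -0.97713926]]), 't': array([0.09459516, 0.57401303, 1.0300321 ])}
side {'fx': 515.5053334064771, 'fy': 515.5053334064771, 'cx': 279.7159258882045, 'cy': 205.54478138275337, 'D': array([0.00862274, 0.        , 0.        , 0.        , 0.        ]), 'R': array([[-0.9948418 , -0.10084338, -0.01097282],
       [-0.03790919,  0.46994054, -0.88188366],
       [ 0.0940887 , -0.87691876, -0.47133938]]), 't': array([0.57422916, 0.1024814 , 1.21604675])}
{'fx': 291.31922898383374, 'fy': 291.31922898383374, 'cx': 283.8341261213508, 'cy': 207.8187828531993, 'D': array([-0.05878688,  0.        ,  0.        ,  0.        ,  0.        ]), 'tool_from_camera': array([[ 3.30623012e-04, -9.44413557e-01, -3.28759675e-01,
         8.58504193e-02],
       [ 9.99999945e-01,  3.22597042e-04,  7.89572931e-05,
         6.22917816e-04],
       [ 3.14885606e-05, -3.28759683e-01,  9.44413612e-01,
        -1.42517163e-01],
       [ 0.00000000e+00,  0.00000000e+00,  0.00000000e+00,
         1.00000000e+00]])}
```

View pics/top0.png

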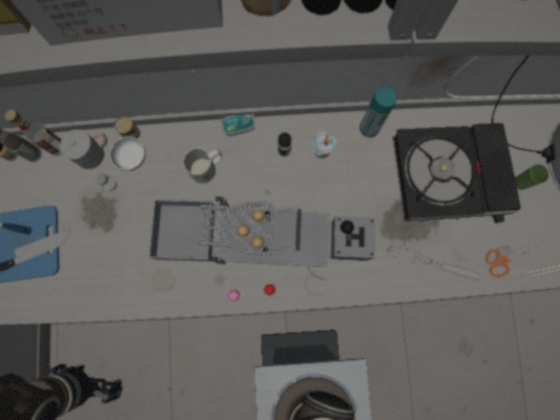

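View pics/side0.png

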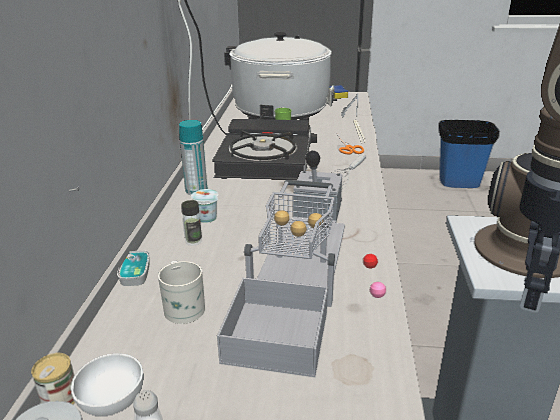

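The top view shows the gate housing near (354,238), the knob near (347,227), the basket near (245,230) and the pan near (185,230). The side view agrees. Next I'll enlarge both.

Run:
```python
import cv2,numpy as np
a=cv2.imread("pics/top0.png")[190:280,145:385]
a=cv2.resize(a,None,fx=3.3,fy=3.3,interpolation=cv2.INTER_CUBIC)
b=cv2.imread("pics/side0.png")[145:255,215:375]
b=cv2.resize(b,None,fx=2.65,fy=2.65,interpolation=cv2.INTER_CUBIC)
o=np.zeros((a.shape[0]+b.shape[0],800,3),np.uint8)
o[:a.shape[0],:a.shape[1]]=np.clip(a*1.8,0,255);o[a.shape[0]:,:b.shape[1]]=np.clip(b*1.2,0,255)
print(a.shape,b.shape)
cv2.imwrite("pics/c1.png",o)
```

```text
(297, 792, 3) (292, 424, 3)
```

View pics/c1.png

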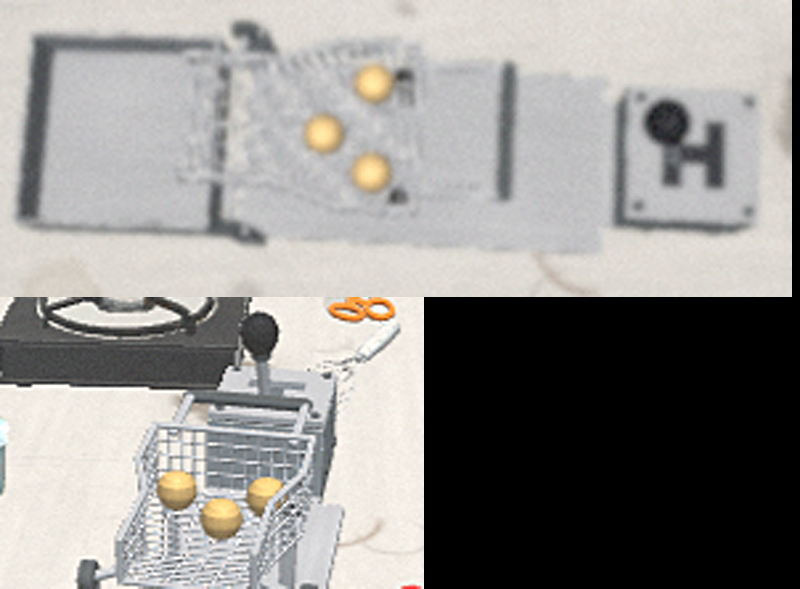

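The crop shows the H-gate centred at about (693,155), the four plate screws, the knob at (667,121) in the left slot's forward half, and the handle bar from (510,62) to (505,198).

```bash
cat > h.py <<'E'
import cv2,numpy as np
from rig import manip
from scipy.spatial.transform import Rotation as Rn
def ray(n,uv,st=None):
    m=manip.camera_model(n);K=np.array([[m["fx"],0,m["cx"]],[0,m["fy"],m["cy"]],[0,0,1]])
    p=cv2.undistortPoints(np.array([[uv]],float),K,np.array(m["D"]))[0,0];d=np.array([*p,1])
    if n=="wrist":
        st=st or manip.read_state();T=m["tool_from_camera"];R=Rn.from_quat(st["tool_rot"]).as_matrix()
        return R@T[:3,3]+np.array(st["position"]),R@T[:3,:3]@d
    return -m["R"].T@m["t"],m["R"].T@d
def at(n,uv,z,st=None):
    o,d=ray(n,uv,st);return o+d*(z-o[2])/d[2]
E
python3 - <<'E'
from h import *
c=lambda u,v:(145+(u+.5)/3.3-.5,190+(v+.5)/3.3-.5)
for nm,p,z in [("s1",(642,100),.0935),("s2",(748,102),.0935),("s3",(638,206),.0935),("s4",(742,210),.0935),("gate",(694,155),.0935),("knob",(667,121),.172),("hA",(510,62),.16),("hB",(505,198),.16)]:
    print(nm,at("top",c(*p),z).round(4))
g=lambda u,v:(215+(u+.5)/2.65-.5,145+(v-297+.5)/2.65-.5)
for nm,p,z in [("knob",(261,336),.172),("hA",(188,397),.16),("hB",(313,408),.16)]:
    print("side",nm,at("side",g(*p),z).round(4))
E
```

```text
s1 [ 0.5407 -0.1051  0.0935]
s2 [ 0.533  -0.1946  0.0935]
s3 [ 0.4519 -0.0931  0.0935]
s4 [ 0.4426 -0.1792  0.0935]
gate [ 0.4912 -0.1441  0.0935]
knob [ 0.5082 -0.1097  0.172 ]
hA [0.5657 0.0076 0.16  ]
hB [0.4583 0.0196 0.16  ]
side knob [ 0.5024 -0.0959  0.172 ]
side hA [0.5603 0.0147 0.16  ]
side hB [0.4527 0.028  0.16  ]
```

Washer yaw comes out at about -7.2°, with the gate near (0.491,-0.144) and the handle near (0.51,0.015). I'll turn the jaws along washer y and go above for a close look.

arm_command --plan '[[[-1, 0, 0, 0, 0, 0, -7], [-1, 0, 0, 0, 0, 0, -7], [-1, -29.5, -43, -6, 0, 0, 0], [-1, -29.5, -43, -6, 0, 0, 0], [-1, -29.5, -43, -6, 0, 0, 0], [-1, -29.5, -43, -6, 0, 0, 0], [-1, -29.5, -43, -6, 0, 0, 0], [-1, -29.5, -43, -6, 0, 0, 0], [-1, -29.5, -43, -6, 0, 0, 0], [-1, -29.5, -43, -6, 0, 0, 0], [-1, -29.5, -43, -6, 0, 0, 0], [-1, -29.5, -43, -6, 0, 0, 0], [-1, -29.5, -43, -6, 0, 0, 0], [-1, -29.5, -43, -6, 0, 0, 0], [-1, 0, 0, 0, 0, 0, 0]]]'

```text
time_s: 1.98
position: [0.4776, -0.0685, 0.3024]
tool_rot: [0.064, 0.998, -0.0, -0.001]
contact_force: [1.0, 0.3, -0.6]
finger_gap: 0.0857
```

Run:
```python
from h import *
import json
s=manip.read_state();im=manip.read_camera("wrist");cv2.imwrite("pics/w1r.png",im)
json.dump({k:np.array(v).tolist() for k,v in s.items()},open("s1.json","w"))
print(s["position"].round(4),s["tool_rot"].round(4),s["joint_positions"].round(3),s["contact_force"])
cv2.imwrite("pics/w1.png",cv2.resize(np.clip(im*1.3,0,255).astype(np.uint8),(800,600),interpolation=cv2.INTER_CUBIC))
```

```text
[ 0.4776 -0.0685  0.3024] [ 6.40e-02  9.98e-01 -2.00e-04 -6.00e-04] [-0.142  0.057  0.04   1.555 -0.    -0.014] [ 0.98258292  0.34249953 -0.55932397]
```

View pics/w1.png

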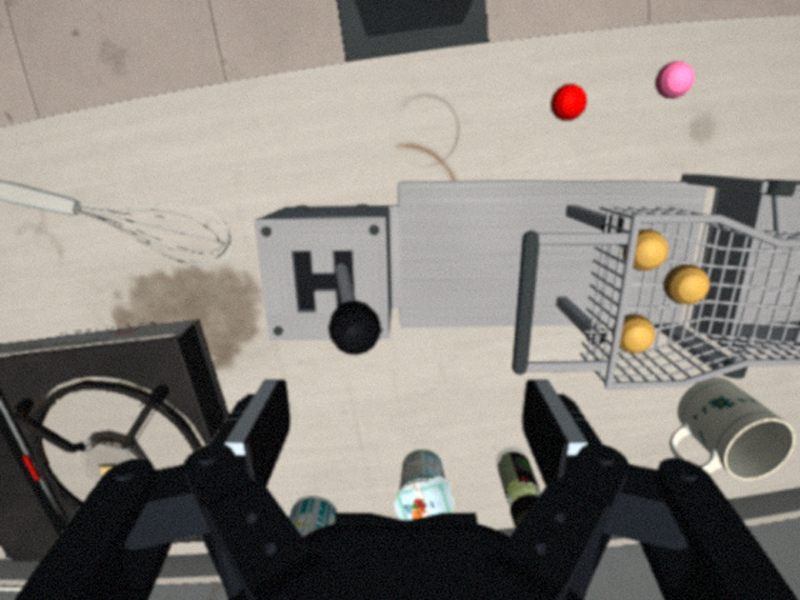

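The view shows gate screws at (266,231), (374,230) and (278,330), the H centre at about (324,282), the knob at (354,327), and the handle bar from (531,234) to (520,372).

Run:
```python
from h import *
import json
s=json.load(open("s1.json"))
f=lambda u,v:((u+.5)*.7-.5,(v+.5)*.7-.5)
P={}
for nm,p,z in [("s1",(266,231),.0935),("s2",(374,230),.0935),("s3",(278,330),.0935),("H",(324,282),.0935),("knob",(354,327),.172),("hA",(531,234),.16),("hB",(520,372),.16)]:
    P[nm]=at("wrist",f(*p),z,s);print(nm,P[nm].round(4))
g=(P["s2"]+P["s3"])/2;h=(P["hA"]+P["hB"])/2;d=h-g;print("g",g,"h",h,d,np.hypot(*d[:2]),np.degrees(np.arctan2(-d[0],d[1])))
print(Rn.from_quat(s["tool_rot"]).as_matrix().round(3))
```

```text
s1 [ 0.4393 -0.1832  0.0935]
s2 [ 0.4506 -0.0914  0.0935]
s3 [ 0.5307 -0.1937  0.0935]
H [ 0.4906 -0.1423  0.0935]
knob [ 0.5045 -0.1083  0.172 ]
hA [0.4561 0.0226 0.16  ]
hB [0.5634 0.0109 0.16  ]
g [ 0.49066612 -0.14255121  0.0935    ] h [0.50974872 0.01677039 0.16      ] [0.01908259 0.1593216  0.0665    ] 0.16046033485974795 -6.830009520442166
[[-0.992  0.128 -0.001]
 [ 0.128  0.992 -0.   ]
 [ 0.001 -0.    -1.   ]]
```

arm_command --plan '[[[-1, -32, -36, 0, 0, 0, 0], [-1, 0, 0, 30, 0, 0, 0], [-1, 0, 0, 40, 0, 0, 0], [-1, 0, 0, 40, 0, 0, 0], [-1, 0, 0, 25, 0, 0, 0], [-1, 0, 0, 17, 0, 0, 0], [-1, 0, 0, 0, 0, 0, 0], [-1, 0, 0, 0, 0, 0, 0]]]' --grip_force 25

```text
time_s: 3.02
position: [0.5044, -0.1053, 0.1524]
tool_rot: [0.061, 0.998, -0.0, 0.001]
contact_force: [-0.2, 0.3, 0.7]
finger_gap: 0.0852
```

arm_command --plan '[[[1, 0, 0, 0, 0, 0, 0], [1, 0, 0, 0, 0, 0, 0], [1, 0, 0, 0, 0, 0, 0], [1, 0, 0, 0, 0, 0, 0], [1, 0, 0, 0, 0, 0, 0], [1, 0, 0, 0, 0, 0, 0], [1, 0, 0, 0, 0, 0, 0], [1, 0, 0, 0, 0, 0, 0]]]'

```text
time_s: 4.03
position: [0.5044, -0.1068, 0.1522]
tool_rot: [0.062, 0.998, -0.001, 0.001]
contact_force: [-0.4, -4.6, 5.0]
finger_gap: 0.0359
```

arm_command --plan '[[[1, 5, 0, 0, 0, 0, 0], [1, 4.5, 0, 0, 0, 0, 0], [1, 0, 0, 0, 0, 0, 0], [1, 0, -4, -1, 0, 0, 0], [1, 0, -5, -1, 0, 0, 0], [1, 0, -5, -0.5, 0, 0, 0], [1, 0, 0, 0, 0, 0, 0]]]'

```text
time_s: 4.9
position: [0.493, -0.1176, 0.1542]
tool_rot: [0.062, 0.998, 0.001, 0.0]
contact_force: [0.5, 5.0, 5.4]
finger_gap: 0.0364
```

arm_command --plan '[[[1, 0, -6, -0.5, 0, 0, 0], [1, 0, -6, -0.5, 0, 0, 0], [1, 0, -6, -0.3, 0, 0, 0], [1, 0, -6, 0, 0, 0, 0], [1, 0, 0, 0, 0, 0, 0]]]'

```text
time_s: 5.52
position: [0.4894, -0.1426, 0.1547]
tool_rot: [0.062, 0.998, -0.0, -0.0]
contact_force: [0.6, 2.5, 0.7]
finger_gap: 0.0362
```

arm_command --plan '[[[1, -0.5, -7, 0, 0, 0, 0], [1, -0.5, -7, 0.5, 0, 0, 0], [1, 0, -7, 0.7, 0, 0, 0], [1, 0, -7, 1, 0, 0, 0], [1, 0, -7, 1.2, 0, 0, 0], [1, 0, -2, 0.5, 0, 0, 0], [1, 0, 0, 0, 0, 0, 0]]]'

```text
time_s: 6.4
position: [0.4862, -0.179, 0.1513]
tool_rot: [0.062, 0.998, -0.0, 0.0]
contact_force: [-0.1, 4.0, 2.8]
finger_gap: 0.0362
```

arm_command --plan '[[[1, -6, 0, 0, 0, 0, 0], [1, -7, 0, 0.4, 0, 0, 0], [1, -7, 0, 0.6, 0, 0, 0], [1, -7, 0, 1, 0, 0, 0], [1, -7, 0, 1.2, 0, 0, 0], [1, -6, 0.5, 1.2, 0, 0, 0], [1, -2, 0, 0.3, 0, 0, 0], [1, 0, 0, 0, 0, 0, 0]]]'

```text
time_s: 7.4
position: [0.5258, -0.1836, 0.1461]
tool_rot: [0.062, 0.998, -0.0, -0.002]
contact_force: [-9.7, 2.1, 3.2]
finger_gap: 0.036
```

arm_command --plan '[[[-1, 0, 0, 0, 0, 0, 0], [-1, 0, 0, 0, 0, 0, 0], [-1, 0, 0, 0, 0, 0, 0], [-1, 0, 0, 0, 0, 0, 0], [-1, 0, 0, 0, 0, 0, 0], [-1, 0, 0, -30, 0, 0, 0], [-1, 0, 0, -50, 0, 0, 0], [-1, 0, 0, -50, 0, 0, 0], [-1, 10, 49, 0, 0, 0, 0], [-1, 10, 49, 0, 0, 0, 0], [-1, 10, 49, 0, 0, 0, 0], [-1, 11, 49, 0, 0, 0, 0], [-1, 0, 0, 0, 0, 0, 0], [-1, 0, 0, 0, 0, 0, 0]]]'

```text
time_s: 9.15
position: [0.5114, 0.016, 0.2765]
tool_rot: [0.061, 0.998, -0.0, 0.0]
contact_force: [-0.1, 0.4, -0.1]
finger_gap: 0.0853
```

Run:
```python
from h import *
import json
s=manip.read_state();im=manip.read_camera("wrist")
json.dump({k:np.array(v).tolist() for k,v in s.items()},open("s2.json","w"))
print(s["position"].round(4),s["joint_positions"].round(3),s["contact_force"])
cv2.imwrite("pics/w2.png",cv2.resize(np.clip(im*1.3,0,255).astype(np.uint8),(800,600),interpolation=cv2.INTER_CUBIC))
```

```text
[0.5114 0.016  0.2765] [ 0.032  0.105  0.036  1.501 -0.     0.154] [-0.10556847  0.37501437 -0.08019047]
```

View pics/w2.png

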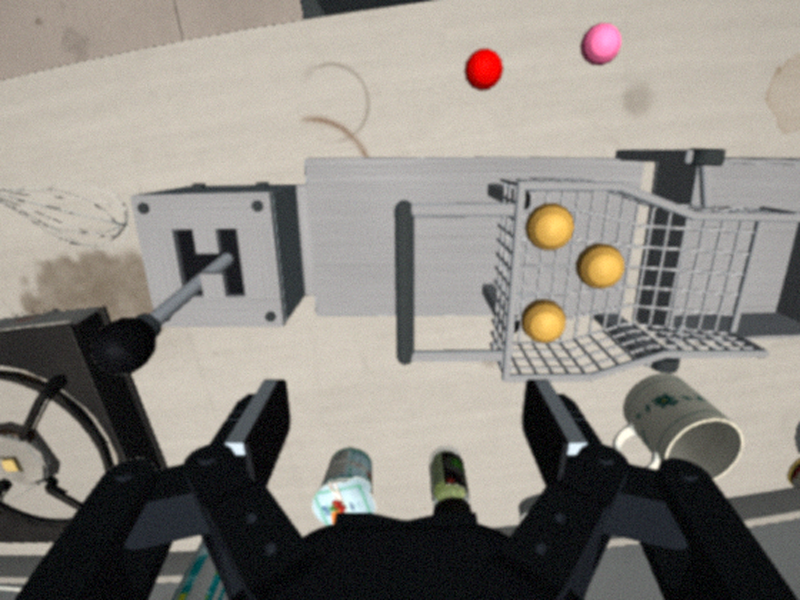

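The view shows the knob at about (125,345), far forward on the right-slot side, and the handle bar from (404,205) to (405,358). I'll check both numerically.

Run:
```python
from h import *
import json
s=json.load(open("s2.json"))
f=lambda u,v:((u+.5)*.7-.5,(v+.5)*.7-.5)
k=at("wrist",f(124,345),.1666,s);a=at("wrist",f(404,205),.16,s);b=at("wrist",f(405,360),.16,s)
g=np.array([.4907,-.1428]);y=np.radians(-6.9);X=np.array([np.cos(y),np.sin(y)]);Y=np.array([-X[1],X[0]])
r=k[:2]-g;print("knob washer",r@X,r@Y,a,b,(a+b)/2)
h=(a+b)[:2]/2;print("handle in gate frame",(h-g)@X,(h-g)@Y, np.degrees(np.arctan2(b[1]-a[1],b[0]-a[0])))
R=Rn.from_quat(s["tool_rot"]).as_matrix();print("tool delta",R.T@(np.r_[h,.16-.019]-s["position"])*1000, R.round(3))
```

```text
knob washer 0.03841865807217181 -0.03365966675264081 [0.4565145  0.02252796 0.16      ] [0.56203997 0.01010149 0.16      ] [0.50927724 0.01631472 0.16      ]
handle in gate frame -0.0006728528127642013 0.1601941208506313 -6.716106365217088
tool delta [2.21257121e+00 1.01755780e-01 1.35545551e+02] [[-0.992  0.122  0.   ]
 [ 0.122  0.992 -0.   ]
 [-0.    -0.    -1.   ]]
```

Lever confirmed at about fore 0.228, across -0.2. Now I'll grasp the handle.

arm_command --plan '[[[-0.2, 2, 0, 10, 0, 0, 0], [-0.2, 0, 0, 30, 0, 0, 0], [-0.2, 0, 0, 40, 0, 0, 0], [-0.2, 0, 0, 30, 0, 0, 0], [-0.2, 0, 0, 15, 0, 0, 0], [-0.2, 0, 0, 10, 0, 0, 0], [-0.2, 0, 0, 0, 0, 0, 0], [1, 0, 0, 0, 0, 0, 0], [1, 0, 0, 0, 0, 0, 0], [1, 0, 0, 0, 0, 0, 0], [1, 0, 0, 0, 0, 0, 0], [1, 0, 0, 0, 0, 0, 0], [1, 0, 0, 0, 0, 0, 0]]]' --grip_force 50

```text
time_s: 10.82
position: [0.5098, 0.0152, 0.1425]
tool_rot: [0.062, 0.998, -0.001, 0.001]
contact_force: [-0.3, -5.4, 2.8]
finger_gap: 0.0101
```

arm_command --plan '[[[1, 0, 3, -10.5, 0, 0, 0], [1, 0, 3.1, -11, 0, 0, 0], [1, 0, 4, -10.5, 0, 0, 0], [1, 0, 4.2, -10.5, 0, 0, 0], [1, 0, 0, 0, 0, 0, 0]]]'

```text
time_s: 11.45
position: [0.5114, 0.029, 0.1851]
tool_rot: [0.062, 0.998, -0.002, 0.001]
contact_force: [-1.2, -8.1, 1.0]
finger_gap: 0.0102
```

arm_command --plan '[[[1, 0, 5.1, -10, 0, 0, 0], [1, 0, 5.2, -10, 0, 0, 0], [1, 0, 6.1, -9.5, 0, 0, 0], [1, 0, 6.1, -9.5, 0, 0, 0], [1, 0, 7, -9, 0, 0, 0], [1, 0, 7, -8.7, 0, 0, 0], [1, 0, 7.9, -8, 0, 0, 0], [1, 0, 7.9, -8, 0, 0, 0], [1, 0, 8.6, -7.3, 0, 0, 0], [1, 0, 8.7, -7.3, 0, 0, 0], [1, 0, 9.3, -6.4, 0, 0, 0], [1, 0, 9.4, -6.4, 0, 0, 0], [1, 0, 9.9, -5.4, 0, 0, 0], [1, 0, 0, 0, 0, 0, 0]]]'

```text
time_s: 13.2
position: [0.523, 0.1263, 0.2931]
tool_rot: [0.062, 0.998, -0.002, 0.002]
contact_force: [-5.7, -10.0, 17.2]
finger_gap: 0.0102
```

arm_command --plan '[[[1, 0, 0, 0, 0, 0, 0], [1, 0, 0, 0, 0, 0, 0], [1, 0, 0, 0, 0, 0, 0], [1, 0, 0, 0, 0, 0, 0], [1, 0, 0, 0, 0, 0, 0], [1, 0, 0, 0, 0, 0, 0], [1, 0, 0, 0, 0, 0, 0], [1, 0, 0, 0, 0, 0, 0], [1, 0, 0, 0, 0, 0, 0]]]'

```text
time_s: 14.32
position: [0.523, 0.1258, 0.2928]
tool_rot: [0.062, 0.998, -0.002, 0.002]
contact_force: [-6.3, -9.9, 16.0]
finger_gap: 0.0103
```

Run:
```python
from h import *
s=manip.read_state();print(s["contact_force"],s["position"])
a=manip.read_camera("side")[130:390,180:380];b=manip.read_camera("top")[180:280,140:390]
a=cv2.resize(a,(400,520));b=cv2.resize(b,(400,160))
o=np.zeros((520,800,3),np.uint8);o[:,:400]=a;o[:160,400:]=np.clip(b*1.8,0,255);cv2.imwrite("pics/c2.png",o)
```

```text
[-6.25394043 -9.91089386 16.00985752] [0.52295534 0.12575253 0.29279894]
```

View pics/c2.png

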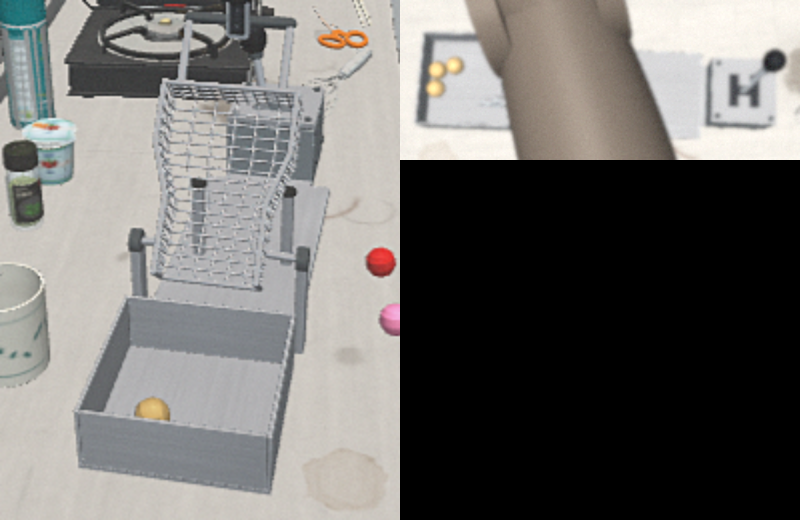

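All three potatoes lie in the pan, at (437,70), (455,65) and (435,88) in the crop. The basket is empty and the knob is still forward-right. I'll lower along the same arc.

arm_command --plan '[[[1, 0, -9.9, 5.4, 0, 0, 0], [1, 0, -9.4, 6.4, 0, 0, 0], [1, 0, -9.3, 6.4, 0, 0, 0], [1, 0, -8.7, 7.3, 0, 0, 0], [1, 0, -8.6, 7.3, 0, 0, 0], [1, 0, -7.9, 8, 0, 0, 0], [1, 0, -7.9, 8, 0, 0, 0], [1, 0, -7, 8.7, 0, 0, 0], [1, 0, -7, 9, 0, 0, 0], [1, 0, -6.1, 9.5, 0, 0, 0], [1, 0, -6.1, 9.5, 0, 0, 0], [1, 0, -5.2, 10, 0, 0, 0], [1, 0, -5.1, 10, 0, 0, 0], [1, 0, -4.2, 10.5, 0, 0, 0], [1, 0, -4, 10.5, 0, 0, 0], [1, 0, -3.1, 11, 0, 0, 0], [1, 0, -1.5, 5.3, 0, 0, 0], [1, 0, -1.5, 5.2, 0, 0, 0], [1, 0, 0, 0, 0, 0, 0], [1, 0, 0, 0, 0, 0, 0]]]'

```text
time_s: 16.92
position: [0.5099, 0.0155, 0.1418]
tool_rot: [0.062, 0.998, -0.001, 0.001]
contact_force: [0.3, -5.0, 0.6]
finger_gap: 0.0102
```

arm_command --plan '[[[-0.2, 0, 0, 0, 0, 0, 0], [-0.2, 0, 0, 0, 0, 0, 0], [-0.2, 0, 0, 0, 0, 0, 0], [-0.2, 0, 0, 0, 0, 0, 0], [-0.2, 0, 0, 0, 0, 0, 0], [-0.2, 0, 0, -20, 0, 0, 0], [-0.2, 0, 0, -40, 0, 0, 0], [-0.2, 0, 0, -45, 0, 0, 0], [-0.2, 30, 0, -45, 0, 0, 0], [-0.2, 50, 0, 0, 0, 0, 0], [-0.2, 50, 0, 0, 0, 0, 0], [-0.2, 0, 0, 0, 0, 0, 0], [-0.2, 0, 0, 0, 0, 0, 0]]]'

```text
time_s: 18.55
position: [0.3808, 0.0323, 0.2918]
tool_rot: [0.062, 0.998, 0.0, 0.001]
contact_force: [-0.4, -0.2, -0.6]
finger_gap: 0.0513
```

Run:
```python
from h import *
s=manip.read_state();print(s["contact_force"],s["position"])
a=manip.read_camera("side")[130:390,180:380];b=manip.read_camera("top")[180:280,140:390];c=manip.read_camera("wrist")
a=cv2.resize(a,(400,520));b=cv2.resize(b,(400,160))
o=np.zeros((520,800,3),np.uint8);o[:,:400]=a;o[:160,400:]=np.clip(b*1.8,0,255);o[170:470,400:]=cv2.resize(c,(400,300));cv2.imwrite("pics/c3.png",o)
```

```text
[-0.37340694 -0.20371063 -0.57394083] [0.38082133 0.03234411 0.29177322]
```

View pics/c3.png

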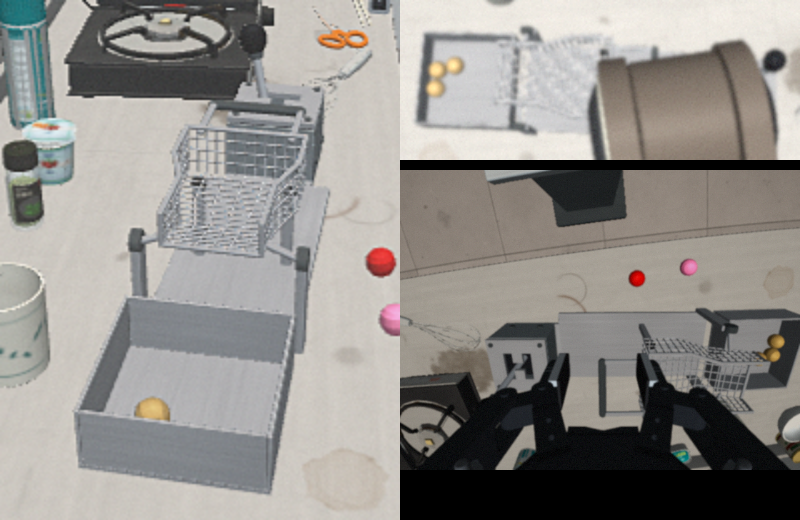

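The basket is level and empty, the three potatoes lie in the pan at (437,70), (455,65) and (435,88), and the knob is still forward-right. The bystanders have not moved and the arm is clear, so I'm handing in.

```bash
python3 -c "
from rig import manip
print(manip.hand_in())"
```

```text
the job is handed in; nothing more can be done
None
```

The job is done and handed in at about 18.7 s of the 54 s allowed; the hand-in returned no verdict.

- **Lever:** I brought it from the left slot across neutral and forward in the right slot until it met the stop. The wrist picture then put it at about fore 0.23 and across -0.20. It still stood there in the later pictures.
- **Basket:** I lifted it by the handle to about 0.85 rad (from the gripper position) and held it for over a second. The pictures showed it empty, with all three potatoes in the pan. I then lowered it along the same arc at about 0.4 rad/s. The gripper ended within 1 mm of its starting height, so the basket is level.
- **Last check:** With the arm clear and no contact force beyond noise, the potatoes lay in the same places in the pan. The jar and yoghurt pot looked unmoved, as did the part of the mug still in view. I judged this by eye and did not measure those positions.

No check failed or disagreed. While tipped, the handle pushed back on the wrist with up to about 21 N, well under the 120 N limit.

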